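# Level the tilt stage and hoist the reference disc onto it with a snap-hook lifter

### The job

First turn the knob of the tilt stage until its platform sits level. Then take the snap-hook lifter from its holder, push its sprung gate onto the ring of the steel reference disc until the gate flicks shut behind the ring, lift the disc by it out of its nest, carry it smoothly and set it down gently, flat and inside the circle engraved on the level platform. Let go and leave the lifter clipped to the ring; do not touch the disc with the gripper and leave the other things on the bench where they are.

Things in the scene. Friction and masses are not known exactly. Their poses are not given: they have to be found in the camera images.
- knob_grip (a point): Tilt knob at the stage's right (-y) side: black bar grip 44 long (point x), 12 thick, 30 mm tall on a round skirt of 44 mm diameter. Point on the vertical turning axis, 80 mm above the bench, 8 mm below the bar's top, 22 mm above the skirt; axis 50 mm from the platform's edge. The point turns with the knob; the bar is parallel to the neighbouring platform edge when the platform is level.
- tilt_knob (a joint): Angle of the tilt knob (rad), positive clockwise seen from above; 0 when the platform is level, starts at +0.8 to +1.4, so it must be turned anticlockwise by that much. It turns stiffly (about 0.1 N m) and stays where it is left.
- platform (a joint): Tilt of the platform (rad): 0 is level, positive when the knob's side hangs low; it is 0.08 times the knob's angle. It is hinged along its left (+y) edge.
- platform_mid (a point): Centre of the top face of the platform, an aluminium plate 130 x 130 x 10 mm, its top 60 mm above the bench when level; z is the plate's normal, x runs along its hinge. A thin engraved circle of 104 mm diameter is centred here, drawn on the flat face.
- disc_mid (a point): Centre, half-way up, of the loose steel reference disc: 80 mm diameter, 16 mm thick, about 0.6 kg, with an upright ring (eye) on its top. It starts in a white round nest fixed to the bench: inside diameter 88 mm, floor 4 mm and rim 10 mm above the bench.
- eye_mid (a point): Centre of the ring on the disc, 37 mm above disc_mid: inner diameter 36, outer 50 mm, of 7 mm round bar. The ring stands upright in the point's y-z plane; its hole looks along x.
- eye_top (a point): Middle of the bar at the very top of that ring, 58.5 mm above disc_mid and 66.5 mm above the disc's underside.
- lifter_grip (a point): Centre of the grey handle (22 x 22 mm square, 50 mm tall) of the loose lifter, a snap hook of 90 g; z points up, from hook to handle. The hook is an upright loop in the point's x-z plane, 34 mm wide, 10 mm thick, 25 to 79 mm below this point. It starts upright in a white slot holder fixed to the bench (foot 8 mm above the bench, walls 26 mm high); lifts straight out.
- loop_mid (a point): Centre of the loop's opening, 52 mm below lifter_grip, same axes. The opening is 18 mm wide in x; its inner floor (the bow where the load hangs) is 71 mm below lifter_grip. The mouth is on the +x side at x = +13 mm, between the nose's tip, 57 mm below lifter_grip, and the upper bar, 33 mm below it; the gate closes it.
- gate (a joint): Sprung gate of the lifter (rad), a 5 mm steel rod hinged at the top of the mouth (x = +13 mm, 29 mm below lifter_grip): 0 shut, up to 0.9 open. It swings only inwards (-x) and shuts by itself. A ring's bar pushed in through the mouth opens it with 1 to 2 N; once the bar is past the nose and down in the bow, the gate shuts.
- objective: Bystander: dark microscope objective, 34 mm diameter, 46 mm tall, standing; origin at its foot.
- pot: Bystander: small clear jar, 38 mm diameter, 45 mm tall; origin at its foot.
- solvent: Bystander: white bottle, 52 mm diameter, 130 mm tall; origin at its foot.
- driver: Bystander: black-handled screwdriver, 150 mm long, lying along its x; origin at the underside of its middle.
- weight: Bystander: plain steel cylinder weight without a ring, 40 mm diameter, 30 mm tall; origin at its foot.
There are look-alikes about, which are no part of the job. What is shaped like the part that bears lifter_grip but green or orange is not meant.

How it is judged:
On the way, in this order (a step that is already met when the one before it is completed fails the run):
1. the platform has been levelled with the knob (within 0.016 rad) while the disc is still in its nest (value of joint platform between -0.016 and 0.016 rad and height (world z) of disc_mid below 0.02 m), for 0.3 s.
2. the ring's bar is inside the lifter's loop and the gate has shut behind it (x of eye_top in the frame of lifter_grip between -0.0095 and 0.0095 m and y of eye_top in the frame of lifter_grip between -0.016 and 0.016 m and z of eye_top in the frame of lifter_grip between -0.075 and -0.03 m and value of joint gate below 0.12 rad), for 0.2 s.
3. the disc hangs from the lifter, at least 25 mm clear of its nest (height (world z) of disc_mid above 0.037 m and distance between eye_mid and loop_mid below 0.045 m and value of joint gate below 0.12 rad), for 0.2 s.
At the end, for the whole second after the job is handed in: Platform level within 0.016 rad; disc flat on it (0.03 rad), its centre within 12.5 mm of the platform's (inside the circle); lifter still clipped to the ring, gate shut (under 0.12 rad), loop and ring centres under 45 mm apart; all at rest (value of joint platform between -0.016 and 0.016 rad and distance between eye_mid and loop_mid below 0.045 m and value of joint gate below 0.12 rad and horizontal distance between disc_mid and platform_mid below 0.0125 m and height (world z) of disc_mid between 0.064 and 0.072 m and angle between the z axis of disc_mid and the z axis of platform_mid, either way round below 0.03 rad and velocity of joint platform below 0.05 rad/s and linear speed of disc below 0.02 m/s and linear speed of lifter below 0.03 m/s); the robot touches nothing.
It fails at once if the gripper touches the disc or its ring (contact force between the fingers and disc above 0.5 N).
It fails at once if the disc is dropped or swung (faster than 0.5 m/s) (linear speed of disc above 0.5 m/s).
It fails at once if another thing on the bench is moved by more than 25 mm (distance of any of objective, pot, solvent, driver, weight from where it was at the start of the episode above 0.025 m).
It also fails if it takes over 72 s, if anything falls off the work surface, if the arm or the gripper's body presses on something with over 40 N, if the wrist force passes 120 N, or if a joint passes its speed limit or range.

### The arm

A 7-joint arm with a two-finger parallel gripper is mounted at the origin on the work surface. World frame = base frame: x ahead of the robot, y to its left, z up, the work surface at z = 0. Lengths are in m, angles in rad, forces in N, time in s.
With the tool pointing down it reaches from about 0.4 to 0.85 m from the base axis. Payload 10.4 kg.
Tool frame: the origin (TCP) lies midway between the tips of the shut fingers; the grasp point (between the pads) lies 19 mm behind it; z points along the fingers, y is the line along which they close (so a half turn about z gives the same grasp; the last joint's range is limited). The gripper opens to 87 mm and grips with 3 to 60 N. Pads are 19 mm wide; open, the fingers measure 117 mm over their backs; the gripper's body (75 mm by 190 mm) begins 51 mm behind the grasp point.
Start: joints at [-1.189, 0.332, -0.065, 1.46, 0.022, 1.35, -0.088], TCP at [0.246, 0.575, 0.223] pointing down, gripper open.
Joint ranges: [-2.6, 2.6], [-0.5, 2.12], [-1.47, 1.34], [0.16, 2.42], [-1.27, 4.41], [0.06, 2.06], [-2.6, 2.6]. Speed limits (rad/s): [2.22, 2.22, 2.79, 2.79, 3.14, 3.14, 3.14].

### API

Orientations are given as a unit quaternion [x, y, z, w].
In Python, from bench import r gives the robot as it stands.
- The arm moves only by the tool arm_command, never from a script. Its arguments are lists of equal length, an entry for each row: "xyz": the shift along the world's x, y, z in m, a list of three; "rot": the turn, a rotation vector about the world's x, y, z in rad, a list of three. In form: {"xyz": [[tx, ty, tz], ...], "rot": [[ax, ay, az], ...]}. A call has 1 to 20 rows; each row is the pose to reach, as a shift and turn from the pose commanded when the call began; what a row does not reach only later rows make up. A row lasts 1/12 s, in which the tool goes at most 41.7 mm and 7.16 degrees, less where a joint would pass 70% of its speed; a pose out of reach is approached as far as the arm can. A call with a gripper value outside its range is refused whole. "grip" is the opening, from 0 (shut) to 1 (fully open), set as the call begins (left out, the last holds). The fingers move at their own pace and stop on an object; "squeeze" is the grip in N (left out, the last holds). Time passes only in rows, so rows that repeat a pose let the fingers close. It gives the time, the measured TCP pose, the force, the opening and the grip force at its end, in the units of the state.
- r.read_state(): the state, without advancing time (a new reading comes with each control period).
- r.camera(name): name is "side" or "top" or "wrist"; returns the picture (400x640x3 uint8, red, green, blue); there is no depth.
- r.camera_model(name): a dict with "fx", "fy", "cx", "cy" (pixels), "T" (4x4, takes a point from camera to world coordinates). Camera axes: x right, y up, looking along -z (the intrinsics and any distortion apply to the point x, -y, -z); pixel columns grow to the right and rows downward; lengths in m; the calibration is good to about 2 mm. A picture is of the moment at which its call begins: read the wrist's pose just before it. camera_model takes no time and is no camera call; for the wrist camera it gives the pose at the moment of the call.
- r.close_job(): hands the job in; it is judged then, once.
Trained networks look in the newest picture that a camera, given by its name, has taken for a name from the list of things; names that differ only in an ending like _2 or _b are one class to them, and where a whole thing is asked for, a point or a joint stands for the part that bears it (a point fixed in the world has none). Each returns a list of dicts, best first, with "conf" (0 to 1); they miss things now and then, are a little off and sometimes report something else, mostly with a low value. They report only what shows in the picture. A call takes as long as a camera call. They do not tell look-alikes from the thing itself.
- r.look_for(label, camera): "at" ([x, y, z] in m, in the coordinates of the camera as it stood for that picture, good to about 4 mm: the middle of the surface that is visible of it).
- r.spot_point(label, camera): "at" ([x, y, z] in m, in the coordinates of the camera as it stood for that picture, good to about 4 mm: a listed point, or the origin of a listed thing).
The state is a dict: "time": time; "joint_positions": joint angles; "joint_vel": joint speeds; "joint_torque": joint torques, N m; "ee_pos": TCP position; "eef_rot": TCP orientation; "ft_force": force on the tool from outside, world axes, zero at the start; "torque": the same for the moment, N m; "width": finger opening in m; "grip_force": force on a finger pad.
Only numpy, scipy, OpenCV 4.12 (cv2) and the standard library are available. Lean on these libraries where they do the work, as an engineer would, in place of code of your own. Each camera call takes 0.05 s, during which the arm holds its last target. There are 200 camera calls.

## Working session

There is one attempt and no reset: what is moved stays moved. The work goes in short steps, Python scripts to look and compute and a tool call to move; the robot and the scene stay as the last step left them, time stands still between calls to the robot, and variables do not carry over. Pictures are saved under pics/ and viewed, at most 10 in all, crops included, and the job is handed in when it is done.

Besides the shell and the picture viewer there is one more tool, called after "Call:" by a JSON object that holds its "op" and its "data", one argument or row to a line. arm_command: Moves the arm, as the interface text tells. Its arguments: {"type":"object","properties":{"xyz":{"type":"array"},"rot":{"type":"array"},"grip":{"type":"number"},"squeeze":{"type":"number"}},"required":["xyz","rot"]}

```bash
mkdir -p pics; cat > h.py <<'E'
from bench import r
import numpy as np, cv2
from scipy.spatial.transform import Rotation as R
def snap(c,name=None):
    M=r.camera_model(c); im=r.camera(c)
    if name: cv2.imwrite(f'pics/{name}.png',im[:,:,::-1])
    return M,im
def find(c,M,labels,f='spot_point',n=3):
    for l in labels:
        for d in getattr(r,f)(l,c)[:n]:
            p=M['T']@np.r_[d['at'],1]; a=np.array(d['at'])
            print(c,l,round(d['conf'],2),p[:3].round(4),'px',round(M['cx']+M['fx']*a[0]/-a[2]),round(M['cy']-M['fy']*a[1]/-a[2]))
def ray(M,u,v,z):
    d=M['T'][:3,:3]@np.array([(u-M['cx'])/M['fx'],-(v-M['cy'])/M['fy'],-1]); o=M['T'][:3,3]
    return o+d*(z-o[2])/d[2]
def st():
    s=r.read_state(); print(s['time'],'p',np.round(s['ee_pos'],4),'q',np.round(s['eef_rot'],4),'f',np.round(s['ft_force'],1),'w',s['width'],s['grip_force']); return s
E
python3 - <<'E'
from h import *
st()
L=['knob_grip','platform_mid','disc_mid','eye_top','lifter_grip']
for c in ['top','side']:
    M,im=snap(c,c+'0'); print(im.shape,{k:v for k,v in M.items() if k!='T'},M['T'].round(3).tolist()); find(c,M,L)
find('top',M,[]) 
M=r.camera_model('top'); find('top',M,['solvent','objective','pot','weight','driver'],n=1)
E
```

```text
0.0 p [0.246  0.5741 0.2218] q [ 2.010e-01  9.796e-01 -7.000e-04 -1.000e-04] f [-0.4 -0.4 -0.4] w 0.08717508248311347 0.0
(400, 640, 3) {'fx': 400.29532835999544, 'fy': 400.29532835999544, 'cx': 317.34111769734625, 'cy': 195.19835014586275} [[0.026, 0.997, -0.069, 0.505], [-0.999, 0.027, 0.023, -0.019], [0.025, 0.068, 0.997, 1.085], [0.0, 0.0, 0.0, 1.0]]
top platform_mid 0.63 [ 0.4749 -0.21    0.0556] px 381 236
top disc_mid 0.94 [0.5336 0.2344 0.0129] px 213 209
top eye_top 0.96 [0.5349 0.24   0.0667] px 205 208
top lifter_grip 0.52 [0.5907 0.0278 0.0834] px 290 188
top lifter_grip 0.5 [0.6883 0.0559 0.0781] px 280 149
top lifter_grip 0.45 [ 0.6036 -0.0589  0.079 ] px 324 184
(400, 640, 3) {'fx': 373.86998276804866, 'fy': 373.86998276804866, 'cx': 323.28202153876424, 'cy': 198.9092752074562} [[-0.849, 0.3, -0.434, 0.195], [-0.527, -0.453, 0.719, 0.524], [0.019, 0.839, 0.543, 0.526], [0.0, 0.0, 0.0, 1.0]]
side knob_grip 0.5 [ 0.4903 -0.3216  0.0758] px 394 163
side platform_mid 0.77 [ 0.4738 -0.2051  0.0557] px 381 191
side disc_mid 0.98 [0.5322 0.2379 0.0099] px 237 319
side eye_top 0.82 [0.5354 0.2379 0.0693] px 232 293
side eye_top 0.27 [ 3.496e-01  8.020e-02 -2.000e-04] px 375 307
side lifter_grip 0.96 [0.5945 0.0314 0.0903] px 280 210
side lifter_grip 0.76 [0.6885 0.0587 0.0799] px 237 206
side lifter_grip 0.67 [ 0.6021 -0.0548  0.0792] px 301 195
top solvent 0.64 [ 0.7341  0.2322 -0.0025] px 218 136
top objective 0.71 [ 3.911e-01 -1.530e-02 -1.000e-04] px 305 265
top pot 0.62 [0.355  0.0803 0.0007] px 269 278
top weight 0.45 [0.7539 0.0711 0.0041] px 277 130
top driver 0.64 [ 7.041e-01 -1.404e-01  3.000e-04] px 354 151
```

```bash
python3 - <<'E'
import cv2,numpy as np
a=cv2.imread('pics/top0.png')[100:300,170:470];b=cv2.imread('pics/side0.png')[120:345,170:470]
cv2.imwrite('pics/v1.png',cv2.resize(a,(780,520),interpolation=3));cv2.imwrite('pics/v2.png',cv2.resize(b,(780,585),interpolation=3))
E
```

```text
(no output)
```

View pics/v1.png

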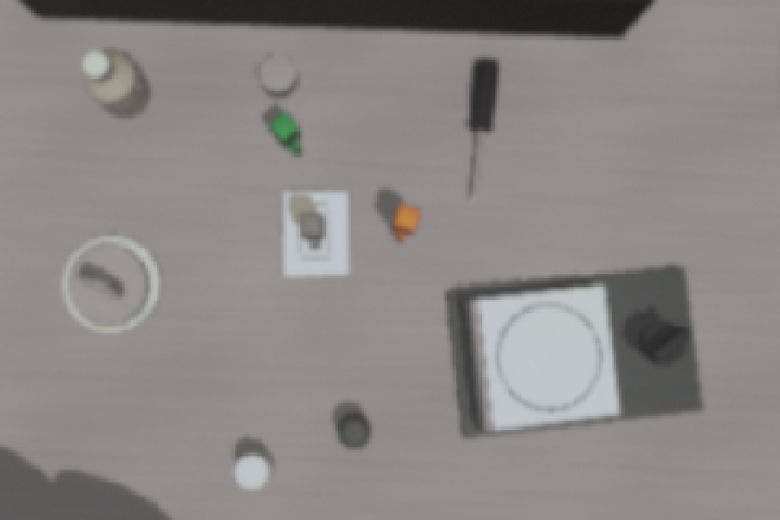

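View pics/v2.png

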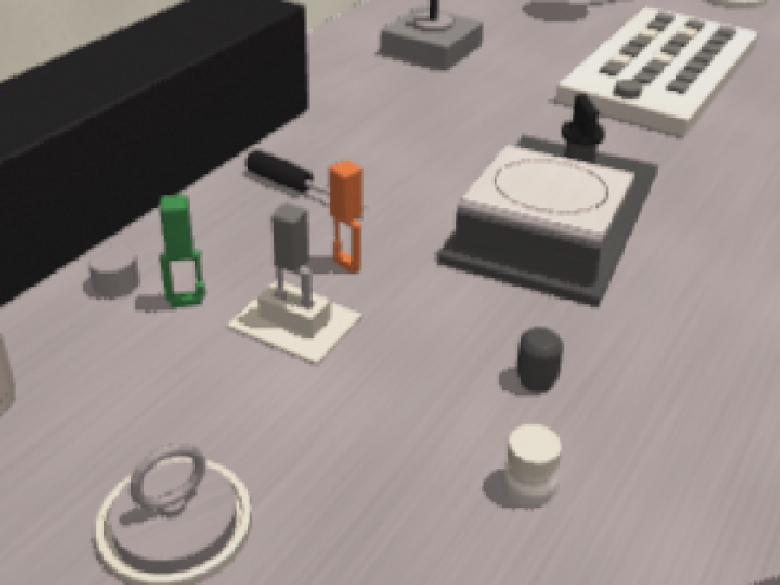

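The top view (zoomed 2.6x from offset 170,100) shows the grey lifter at about (312,225), the disc at (105,285), the stage at (548,357) and the knob at (660,338). The side view shows the lifter's thicker side towards the camera, and the ring standing upright.

Call:
{"op": "arm_command", "data": {
  "xyz": [
    [0.03,-0.03,0.02],
    [0.06,-0.06,0.03],
    [0.09,-0.09,0.04],
    [0.12,-0.12,0.05],
    [0.15,-0.15,0.06],
    [0.18,-0.18,0.06],
    [0.21,-0.21,0.06],
    [0.23,-0.245,0.06],
    [0.25,-0.28,0.06],
    [0.26,-0.315,0.06],
    [0.27,-0.35,0.06],
    [0.28,-0.385,0.06],
    [0.28,-0.425,0.06],
    [0.28,-0.465,0.06],
    [0.28,-0.505,0.06],
    [0.28,-0.545,0.06],
    [0.28,-0.545,0.06],
    [0.28,-0.545,0.06],
    [0.28,-0.545,0.06]
  ],
  "rot": [
    [0,0,0],
    [0,0,0],
    [0,0,0],
    [0,0,0],
    [0,0,0],
    [0,0,0],
    [0,0,0],
    [0,0,-0.05],
    [0,0,-0.1],
    [0,0,-0.15],
    [0,0,-0.2],
    [0,0,-0.3],
    [0,0,-0.4],
    [0,0,-0.5],
    [0,0,-0.6],
    [0,0,-0.7],
    [0,0,-0.7],
    [0,0,-0.7],
    [0,0,-0.7]
  ],
  "grip": 1,
  "squeeze": 40
}}

```text
time: 2.43
ee_pos: [0.5261, 0.0301, 0.2827]
eef_rot: [0.524, 0.852, 0.0, -0.0]
ft_force: [0.1, -0.1, -0.8]
width: 0.087
grip_force: 0.0
```

```bash
python3 - <<'E'
from h import *
s=st(); print(np.round(s['joint_positions'],2))
M,im=snap('wrist','w1'); print(M['T'].round(3).tolist(),M['fx'])
find('wrist',M,['lifter_grip','loop_mid','knob_grip','platform_mid'])
E
```

```text
2.4333 p [0.5261 0.0301 0.2827] q [ 5.243e-01  8.515e-01  3.000e-04 -1.000e-04] f [ 0.1 -0.1 -0.8] w 0.08698154811098689 0.0
[-0.51  0.08  0.39  1.64 -0.03  1.42  0.35]
[[0.893, -0.431, -0.131, 0.489], [0.45, 0.855, 0.257, 0.101], [0.001, -0.289, 0.957, 0.444], [0.0, 0.0, 0.0, 1.0]] 286.90166026109455
wrist lifter_grip 0.85 [0.5904 0.0341 0.0851] px 372 201
wrist lifter_grip 0.83 [ 0.6009 -0.061   0.0788] px 345 261
wrist loop_mid 0.88 [0.6876 0.0591 0.0268] px 430 204
wrist loop_mid 0.8 [ 0.6026 -0.0637  0.0249] px 343 247
wrist loop_mid 0.63 [0.5897 0.0284 0.0319] px 365 194
wrist platform_mid 0.89 [ 0.4688 -0.206   0.055 ] px 226 294
```

View pics/w1.png

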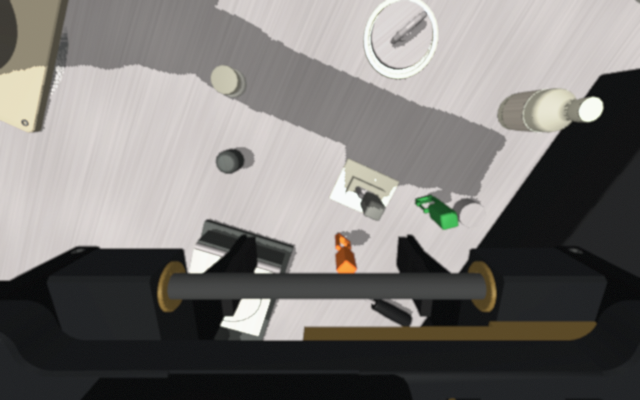

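The wrist view shows the grey lifter in its holder at (370,200), the disc at (400,38), and the stage at (240,270) partly behind the gripper. Things on the tool's +x side are the ones in view. I'll do the knob next.

Call:
{"op": "arm_command", "data": {
  "xyz": [
    [0,-0.03,0],
    [0,-0.065,0],
    [0,-0.1,0],
    [0,-0.135,0],
    [0,-0.17,0],
    [0,-0.205,0],
    [0,-0.24,0],
    [0,-0.275,0],
    [0,-0.31,-0.01],
    [0,-0.345,-0.02],
    [0,-0.38,-0.03],
    [0,-0.41,-0.03],
    [0,-0.43,-0.03],
    [0,-0.43,-0.03],
    [0,-0.43,-0.03]
  ],
  "rot": [
    [0,0,0],
    [0,0,0],
    [0,0,0],
    [0,0,0],
    [0,0,0],
    [0,0,0],
    [0,0,0],
    [0,0,0],
    [0,0,0],
    [0,0,0],
    [0,0,0],
    [0,0,0],
    [0,0,0],
    [0,0,0],
    [0,0,0]
  ]
}}

```text
time: 3.93
ee_pos: [0.5259, -0.4012, 0.2519]
eef_rot: [0.525, 0.851, -0.0, -0.0]
ft_force: [-0.2, 1.2, 0.4]
width: 0.0871
grip_force: 0.0
```

```bash
python3 - <<'E'
from h import *
s=st(); print(np.round(s['joint_positions'],2))
M,im=snap('wrist','w2')
find('wrist',M,['knob_grip','platform_mid'])
M2,_=snap('top'); find('top',M2,['knob_grip','platform_mid'])
np.save('M2.npy',M['T']); print(M['cx'],M['cy'])
E
```

```text
3.9333 p [ 0.5259 -0.4012  0.2519] q [ 5.252e-01  8.510e-01 -4.000e-04 -5.000e-04] f [-0.2  1.2  0.4] w 0.08705817115937603 0.0
[ 0.12  0.46  0.67  1.34 -0.28  1.44  1.24]
wrist knob_grip 0.72 [ 0.4873 -0.3207  0.0776] px 329 108
wrist platform_mid 0.9 [ 0.4706 -0.2053  0.0526] px 363 2
top platform_mid 0.84 [ 0.4713 -0.2128  0.0538] px 382 237
326.4179691739289 203.5785511668916
```

View pics/w2.png

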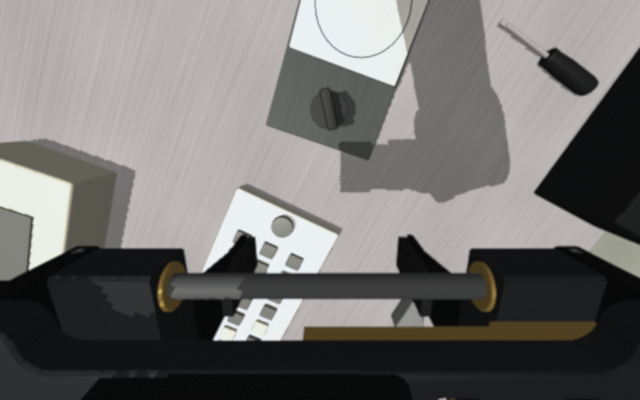

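The knob sits at (330,108), its bar running from about (324,90) to (335,128). The platform's near edge runs from (290,47) to (394,86). I'll zoom in for the angles.

```bash
python3 - <<'E'
import cv2
a=cv2.imread('pics/w2.png')[30:150,260:420]
cv2.imwrite('pics/v3.png',cv2.resize(cv2.convertScaleAbs(a,alpha=1.6,beta=10),(800,600),interpolation=3))
E
```

```text
(no output)
```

View pics/v3.png

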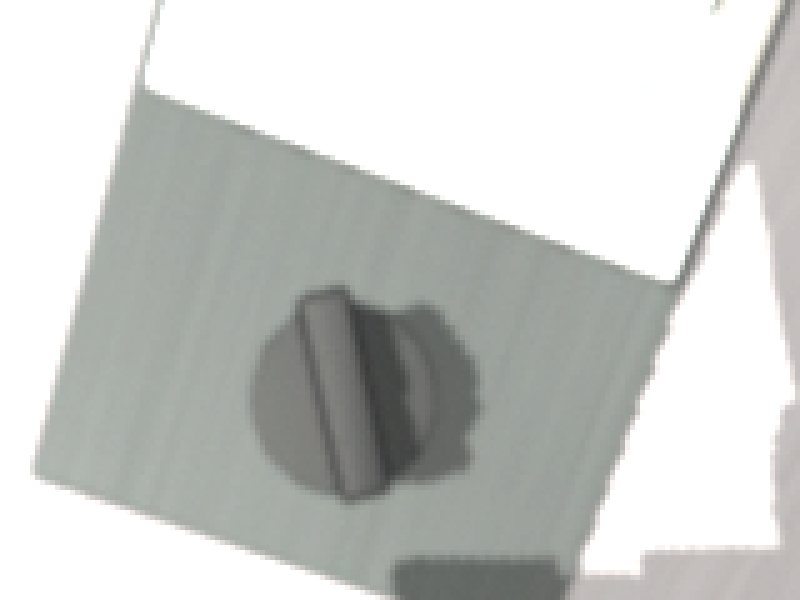

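The bar top runs from zoom (323,290) to (367,495); the platform edge from (145,90) to (670,283).

```bash
python3 - <<'E'
from h import *
M=r.camera_model('wrist')
a,b=ray(M,324.6,88,.088),ray(M,333.4,129,.088); c,d=ray(M,289,48,.05),ray(M,394,86.6,.05)
ang=lambda v:np.degrees(np.arctan2(v[1],v[0]))
print(a,b,(a+b)/2,np.linalg.norm(a-b),ang(b-a),'edge',c,d,np.linalg.norm(c-d),ang(d-c))
n=np.array([-(d-c)[1],(d-c)[0]])/np.linalg.norm((d-c)[:2]); m=(c+d)[:2]/2
print('knob from edge',m-n*.05,'plat mid',m+n*.065)
E
```

```text
[ 0.4750964  -0.30283065  0.088     ] [ 0.50265522 -0.33602296  0.088     ] [ 0.48887581 -0.3194268   0.088     ] 0.04314183543027005 -50.29792713256034 edge [ 0.41810251 -0.28025297  0.05      ] [ 0.54584171 -0.26149062  0.05      ] 0.12910976066577523 8.355861392303188
knob from edge [ 0.48923815 -0.32034102] plat mid [ 0.47252625 -0.2065618 ]
```

Call:
{"op": "arm_command", "data": {
  "xyz": [
    [-0.002,0.004,0],
    [-0.004,0.008,0],
    [-0.006,0.012,0],
    [-0.008,0.016,0],
    [-0.01,0.02,0],
    [-0.012,0.024,0],
    [-0.014,0.028,0],
    [-0.016,0.032,0],
    [-0.018,0.036,0],
    [-0.02,0.04,0],
    [-0.022,0.044,0],
    [-0.024,0.048,0],
    [-0.026,0.052,0],
    [-0.028,0.056,0],
    [-0.03,0.06,0],
    [-0.032,0.064,0],
    [-0.034,0.068,0],
    [-0.035,0.072,0],
    [-0.036,0.076,0],
    [-0.037,0.081,0]
  ],
  "rot": [
    [0,0,-0.12],
    [0,0,-0.24],
    [0,0,-0.36],
    [0,0,-0.48],
    [0,0,-0.6],
    [0,0,-0.72],
    [0,0,-0.84],
    [0,0,-0.96],
    [0,0,-1.08],
    [0,0,-1.2],
    [0,0,-1.32],
    [0,0,-1.44],
    [0,0,-1.56],
    [0,0,-1.68],
    [0,0,-1.8],
    [0,0,-1.92],
    [0,0,-2.04],
    [0,0,-2.16],
    [0,0,-2.28],
    [0,0,-2.4]
  ]
}}

```text
time: 5.9
ee_pos: [0.4893, -0.3187, 0.2527]
eef_rot: [0.983, -0.183, 0.0, -0.0]
ft_force: [-0.3, 0.5, -0.4]
width: 0.087
grip_force: 0.0
```

Call:
{"op": "arm_command", "data": {
  "xyz": [
    [0,0,-0.01],
    [0,0,-0.03],
    [0,0,-0.05],
    [0,0,-0.07],
    [0,0,-0.09],
    [0,0,-0.1],
    [0,0,-0.1],
    [0,0,-0.1]
  ],
  "rot": [
    [0,0,-0.11],
    [0,0,-0.22],
    [0,0,-0.33],
    [0,0,-0.44],
    [0,0,-0.514],
    [0,0,-0.514],
    [0,0,-0.514],
    [0,0,-0.514]
  ],
  "grip": 0.6
}}

```text
time: 6.57
ee_pos: [0.4893, -0.3193, 0.153]
eef_rot: [0.906, -0.423, -0.0, -0.0]
ft_force: [0.4, -0.8, 0.2]
width: 0.053
grip_force: 0.0
```

```bash
python3 - <<'E'
from h import *
s=st(); print(np.round(s['joint_positions'],2)); y=R.from_quat(s['eef_rot']).as_matrix()[:,1]; print(np.degrees(np.arctan2(y[1],y[0])))
E
```

```text
6.5667 p [ 0.4893 -0.3193  0.153 ] q [ 0.906  -0.4233 -0.     -0.    ] f [ 0.4 -0.8  0.2] w 0.05295400495012198 0.0
[-0.41  0.57  1.24  1.71 -0.56  1.28 -1.5 ]
-140.08291732610468
```

Call:
{"op": "arm_command", "data": {
  "xyz": [
    [0,-0.0005,-0.02],
    [0,-0.0005,-0.04],
    [0,-0.0005,-0.05],
    [0,-0.0005,-0.05]
  ],
  "rot": [
    [0,0,0],
    [0,0,0],
    [0,0,0],
    [0,0,0]
  ]
}}

```text
time: 6.9
ee_pos: [0.4889, -0.3194, 0.1019]
eef_rot: [0.906, -0.424, -0.001, -0.0]
ft_force: [0.0, -0.2, -0.3]
width: 0.0522
grip_force: 0.0
```

```bash
python3 - <<'E'
from h import *
s=st(); print(np.round(s['joint_positions'],2))
E
```

```text
6.9 p [ 0.4889 -0.3194  0.1019] q [ 9.057e-01 -4.240e-01 -7.000e-04 -2.000e-04] f [ 0.  -0.2 -0.3] w 0.05221898630820544 0.0
[-0.37  0.62  1.17  1.76 -0.61  1.19 -1.46]
```

Fine; going down, gripping and turning by 1.024 rad.

Call:
{"op": "arm_command", "data": {
  "xyz": [
    [0,0,-0.015],
    [0,0,-0.03],
    [0,0,-0.036],
    [0,0,-0.036]
  ],
  "rot": [
    [0,0,0],
    [0,0,0],
    [0,0,0],
    [0,0,0]
  ]
}}

```text
time: 7.23
ee_pos: [0.4885, -0.3194, 0.0652]
eef_rot: [0.905, -0.425, -0.001, 0.0]
ft_force: [0.8, -0.1, 0.0]
width: 0.0526
grip_force: 0.0
```

Call:
{"op": "arm_command", "data": {
  "xyz": [
    [0,0,0],
    [0,0,0],
    [0,0,0],
    [0,0,0],
    [0,0,0],
    [0,0,0],
    [0,0,0]
  ],
  "rot": [
    [0,0,0],
    [0,0,0],
    [0,0,0],
    [0,0,0],
    [0,0,0],
    [0,0,0],
    [0,0,0]
  ],
  "grip": 0,
  "squeeze": 50
}}

```text
time: 7.82
ee_pos: [0.4886, -0.3205, 0.0667]
eef_rot: [0.905, -0.425, -0.0, 0.001]
ft_force: [-11.1, -9.3, 2.8]
width: 0.0132
grip_force: 7.8
```

Call:
{"op": "arm_command", "data": {
  "xyz": [
    [0,0,0],
    [0,0,0],
    [0,0,0],
    [0,0,0],
    [0,0,0],
    [0,0,0],
    [0,0,0],
    [0,0,0],
    [0,0,0],
    [0,0,0],
    [0,0,0],
    [0,0,0],
    [0,0,0],
    [0,0,0],
    [0,0,0]
  ],
  "rot": [
    [0,0,0.08],
    [0,0,0.16],
    [0,0,0.24],
    [0,0,0.32],
    [0,0,0.4],
    [0,0,0.48],
    [0,0,0.56],
    [0,0,0.64],
    [0,0,0.72],
    [0,0,0.8],
    [0,0,0.88],
    [0,0,0.95],
    [0,0,1.025],
    [0,0,1.025],
    [0,0,1.025]
  ]
}}

```text
time: 9.07
ee_pos: [0.4875, -0.3218, 0.0667]
eef_rot: [0.997, 0.073, -0.001, 0.001]
ft_force: [-4.4, -4.9, 0.6]
width: 0.0115
grip_force: 50.0
```

```bash
python3 - <<'E'
from h import *
s=st(); print(np.round(s['joint_positions'],2)); y=R.from_quat(s['eef_rot']).as_matrix()[:,1]; print(np.degrees(np.arctan2(y[1],y[0])))
E
```

```text
9.0667 p [ 0.4875 -0.3218  0.0667] q [ 9.973e-01  7.310e-02 -7.000e-04  9.000e-04] f [-4.4 -4.9  0.6] w 0.011520723065319127 49.99991880264133
[-0.21  0.53  0.91  1.78 -0.47  1.07 -0.55]
-81.61488077877515
```

Call:
{"op": "arm_command", "data": {
  "xyz": [
    [0,0,0],
    [0,0,0],
    [0,0,0.01],
    [0,0,0.03],
    [0,0,0.06],
    [0,0,0.09],
    [0,0,0.12],
    [0,0.02,0.15],
    [0,0.05,0.18],
    [0,0.085,0.185],
    [0,0.12,0.185],
    [0,0.155,0.185],
    [0,0.19,0.185],
    [0,0.225,0.185],
    [0,0.26,0.185],
    [0,0.3,0.185],
    [0.01,0.33,0.185],
    [0.01,0.345,0.185],
    [0.01,0.345,0.185],
    [0.01,0.345,0.185]
  ],
  "rot": [
    [0,0,0],
    [0,0,0],
    [0,0,0],
    [0,0,0],
    [0,0,0],
    [0,0,0],
    [0,0,0],
    [0,0,0],
    [0,0,0],
    [0,0,0],
    [0,0,0],
    [0,0,0],
    [0,0,0],
    [0,0,0],
    [0,0,0],
    [0,0,0],
    [0,0,0],
    [0,0,0],
    [0,0,0],
    [0,0,0]
  ],
  "grip": 0.35
}}

```text
time: 10.73
ee_pos: [0.4991, 0.0253, 0.252]
eef_rot: [0.997, 0.074, 0.0, 0.0]
ft_force: [0.8, -1.5, 0.2]
width: 0.0303
grip_force: 0.0
```

```bash
python3 - <<'E'
from h import *
s=st(); print(np.round(s['joint_positions'],2))
M,im=snap('wrist','w3')
find('wrist',M,['lifter_grip','loop_mid','eye_top','eye_mid','disc_mid','platform_mid'])
M2,_=snap('side','s3'); find('side',M2,['lifter_grip','loop_mid','eye_mid','disc_mid','platform_mid','knob_grip'],n=2)
a=im[10:250,180:500] if 0 else im
cv2.imwrite('pics/v4.png',a[:,:,::-1])
E
```

```text
10.7333 p [0.4991 0.0253 0.252 ] q [9.972e-01 7.450e-02 1.000e-04 1.000e-04] f [ 0.8 -1.5  0.2] w 0.030335769076161492 0.0
[-0.98  0.01  0.86  1.78 -0.01  1.36 -1.54]
wrist lifter_grip 0.96 [0.5921 0.0313 0.0872] px 334 103
wrist lifter_grip 0.83 [ 0.6011 -0.0635  0.0805] px 420 108
wrist lifter_grip 0.62 [0.6857 0.0616 0.075 ] px 319 3
wrist loop_mid 0.79 [ 0.601  -0.0639  0.0274] px 407 110
wrist loop_mid 0.7 [0.6841 0.0596 0.0265] px 321 20
wrist loop_mid 0.63 [0.5915 0.0311 0.0327] px 333 106
wrist eye_top 0.67 [0.5367 0.2392 0.0714] px 147 126
wrist eye_top 0.25 [0.5328 0.2395 0.0106] px 174 127
wrist eye_mid 0.9 [0.5337 0.2386 0.0489] px 159 128
wrist disc_mid 0.84 [0.5325 0.2421 0.0118] px 172 127
wrist disc_mid 0.38 [0.5876 0.0259 0.0309] px 336 110
wrist platform_mid 0.86 [ 0.468  -0.2056  0.06  ] px 495 230
side lifter_grip 0.87 [ 0.6028 -0.0564  0.0807] px 301 194
side lifter_grip 0.84 [0.689  0.0562 0.0805] px 238 205
side loop_mid 0.86 [ 0.5996 -0.0632  0.033 ] px 304 210
side loop_mid 0.68 [0.6869 0.0616 0.0263] px 239 227
side eye_mid 0.58 [0.5296 0.2386 0.0517] px 235 302
side disc_mid 0.98 [0.5305 0.236  0.0109] px 239 318
side platform_mid 0.74 [ 0.4752 -0.2086  0.0599] px 381 189
```

View pics/v4.png

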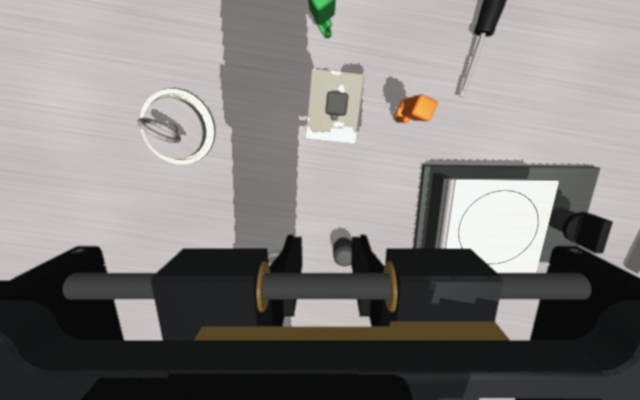

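The wrist view shows the lifter handle from straight above at (336,103), the ring at (160,127) and the level platform at (498,228). I'll zoom in on the lifter and ring.

```bash
python3 - <<'E'
import cv2,numpy as np
a=cv2.imread('pics/w3.png');b=cv2.imread('pics/s3.png')
f=lambda im,y,x,h,w,W,H:cv2.resize(im[y:y+h,x:x+w],(W,H),interpolation=3)
t=np.vstack([np.hstack([f(a,60,300,90,70,233,300),f(a,80,130,90,90,300,300),f(b,185,255,70,62,266,300)]),
 np.hstack([f(b,280,200,75,100,400,300),f(b,150,340,75,100,399,300)])])
cv2.imwrite('pics/v5.png',t)
E
```

```text
(no output)
```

View pics/v5.png

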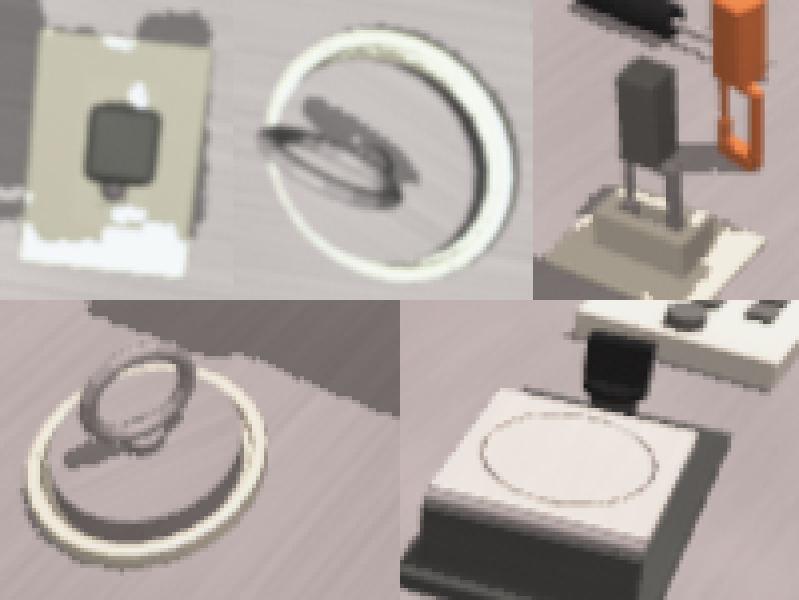

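The side zoom shows the lifter's thin rod (the gate) on the image left, so its mouth faces roughly world +x, with the thick spine on the right. In the wrist crop the ring spans from (262,133) to (403,190). I'll fit the yaws by projection.

```bash
python3 - <<'E'
from h import *
from scipy.optimize import least_squares
M=r.camera_model('wrist');S=r.camera_model('side')
H=[ray(M,300+x/3.333,60+y/3.333,.112) for x,y in [(92,103),(160,107),(153,186),(87,178)]]
ang=lambda v:np.degrees(np.arctan2(v[1],v[0]))
c=np.mean(H,0);print('handle',c,[ (ang(H[(i+1)%4]-H[i]).round(1),np.linalg.norm(H[(i+1)%4]-H[i]).round(4)) for i in range(4)])
def proj(M,P):
    T=np.linalg.inv(M['T']);q=P@T[:3,:3].T+T[:3,3];return np.c_[M['cx']+M['fx']*q[:,0]/-q[:,2],M['cy']-M['fy']*q[:,1]/-q[:,2]]
t=np.linspace(0,2*np.pi,120)
def ext(M,x,y,w):
    u=np.array([-np.sin(w),np.cos(w),0]);n=np.array([np.cos(w),np.sin(w),0])
    P=[]
    for a in np.linspace(0,2*np.pi,12):
        rr=21.5e-3+3.5e-3*np.cos(a)
        P.append(np.array([x,y,.049])+rr*np.cos(t)[:,None]*u+rr*np.sin(t)[:,None]*[0,0,1]+3.5e-3*np.sin(a)*n)
    q=proj(M,np.vstack(P));i=q.argmin(0);j=q.argmax(0)
    return np.array([q[i[0],0],q[j[0],0],q[i[1],1],q[j[1],1],q[i[0],1],q[j[0],1]])
mw=np.array([138.7,181,117,142.4,119.9,137]);ms=np.array([220,249,290.75,317.5])
for w0 in np.radians([-60,-30,0,30,60,90]):
  o=[]
  for m,C,k in((mw,M,6),(ms,S,4)):
    f=least_squares(lambda p:np.r_[ext(C,*p)[:k]-m,(p[:2]-[.5325,.2385])/.002],[.5325,.2385,w0],x_scale=[.01,.01,.3],diff_step=1e-3)
    o+=[f.x[:2].round(4),np.degrees(f.x[2]).round(1),f.cost.round(1)]
  print(np.degrees(w0).round(),*o)
E
```

```text
handle [0.59128218 0.02833889 0.112     ] [(np.float64(-84.7), np.float64(0.02)), (np.float64(-175.7), np.float64(0.0223)), (np.float64(91.9), np.float64(0.02)), (np.float64(4.5), np.float64(0.0211))]
-60.0 [0.5326 0.2362] -26.4 2.7 [0.531 0.24 ] -79.0 3.3
-30.0 [0.5326 0.2362] -26.4 2.7 [0.5307 0.2396] -20.2 0.9
0.0 [0.5326 0.2362] -26.4 2.7 [0.5307 0.2396] -20.2 0.9
30.0 [0.5326 0.2362] -26.4 2.7 [0.5307 0.2396] -20.2 0.9
60.0 [0.531 0.238] 60.9 347.4 [0.531 0.24 ] 101.1 3.3
90.0 [0.5326 0.2362] -26.4 2.7 [0.531 0.24 ] 101.1 3.3
```

Call:
{"op": "arm_command", "data": {
  "xyz": [
    [0.025,0,0],
    [0.05,0.002,0],
    [0.075,0.004,-0.01],
    [0.0925,0.005,-0.03],
    [0.0925,0.005,-0.06],
    [0.0925,0.005,-0.09],
    [0.0925,0.005,-0.11],
    [0.0925,0.005,-0.13],
    [0.0925,0.005,-0.15],
    [0.0925,0.005,-0.165],
    [0.0925,0.005,-0.18],
    [0.0925,0.005,-0.18],
    [0.0925,0.005,-0.18]
  ],
  "rot": [
    [0,0,-0.03],
    [0,0,-0.07],
    [0,0,-0.07],
    [0,0,-0.07],
    [0,0,-0.07],
    [0,0,-0.07],
    [0,0,-0.07],
    [0,0,-0.07],
    [0,0,-0.07],
    [0,0,-0.07],
    [0,0,-0.07],
    [0,0,-0.07],
    [0,0,-0.07]
  ],
  "grip": 0.5
}}

```text
time: 12.52
ee_pos: [0.5913, 0.0299, 0.0713]
eef_rot: [0.999, 0.039, -0.001, 0.0]
ft_force: [0.3, 0.1, 1.0]
width: 0.0437
grip_force: 0.0
```

Call:
{"op": "arm_command", "data": {
  "xyz": [
    [0,0,0],
    [0,0,0],
    [0,0,0],
    [0,0,0],
    [0,0,0],
    [0,0,0]
  ],
  "rot": [
    [0,0,0],
    [0,0,0],
    [0,0,0],
    [0,0,0],
    [0,0,0],
    [0,0,0]
  ],
  "grip": 0,
  "squeeze": 40
}}

```text
time: 13.02
ee_pos: [0.592, 0.0301, 0.0721]
eef_rot: [0.999, 0.039, 0.0, -0.0]
ft_force: [-0.2, 1.6, 4.2]
width: 0.0218
grip_force: 40.0
```

Call:
{"op": "arm_command", "data": {
  "xyz": [
    [0,0,0.01],
    [0,0,0.025],
    [0,0,0.045],
    [0,0,0.065],
    [0,0,0.085],
    [0,0,0.105],
    [-0.008,0.018,0.118],
    [-0.018,0.04,0.118],
    [-0.03,0.066,0.118],
    [-0.042,0.094,0.118],
    [-0.054,0.12,0.118],
    [-0.066,0.148,0.118],
    [-0.078,0.174,0.118],
    [-0.088,0.198,0.118],
    [-0.096,0.216,0.118],
    [-0.101,0.226,0.118],
    [-0.101,0.226,0.118],
    [-0.101,0.226,0.118]
  ],
  "rot": [
    [0,0,0],
    [0,0,0],
    [0,0,0],
    [0,0,0],
    [0,0,0],
    [0,0,0],
    [0,0,-0.05],
    [0,0,-0.1],
    [0,0,-0.15],
    [0,0,-0.2],
    [0,0,-0.25],
    [0,0,-0.3],
    [0,0,-0.35],
    [0,0,-0.4],
    [0,0,-0.45],
    [0,0,-0.5],
    [0,0,-0.5],
    [0,0,-0.5]
  ]
}}

```text
time: 14.52
ee_pos: [0.4906, 0.2559, 0.1899]
eef_rot: [0.978, -0.208, 0.0, 0.0]
ft_force: [0.4, -0.2, -1.0]
width: 0.0215
grip_force: 40.0
```

```bash
python3 - <<'E'
from h import *
s=st(); print(np.round(s['joint_positions'],2))
M,im=snap('wrist','w6'); find('wrist',M,['eye_top','eye_mid','disc_mid','loop_mid'],n=2)
S,b=snap('side','s6'); find('side',S,['eye_top','eye_mid','disc_mid','loop_mid','lifter_grip'],n=2)
f=lambda im,y,x,h,w,W,H:cv2.resize(im[y:y+h,x:x+w],(W,H),interpolation=3)
v=np.hstack([f(im,0,200,250,200,480,600),f(b,215,180,150,80,320,600)])
cv2.imwrite('pics/v6.png',v[:,:,::-1])
E
```

```text
14.5167 p [0.4906 0.2559 0.1899] q [ 9.781e-01 -2.084e-01  1.000e-04  1.000e-04] f [ 0.4 -0.2 -1. ] w 0.021503295111068372 39.984611542895436
[-1.33  0.26  0.91  1.74 -0.21  1.25 -2.37]
wrist eye_top 0.79 [0.5358 0.2396 0.0697] px 322 150
wrist eye_mid 0.52 [0.5356 0.24   0.0683] px 322 150
wrist disc_mid 0.88 [0.5304 0.2406 0.0111] px 324 149
wrist loop_mid 0.84 [0.4856 0.2564 0.1498] px 328 232
side eye_top 0.67 [0.5316 0.2414 0.0683] px 232 296
side eye_mid 0.64 [0.5264 0.2402 0.0513] px 236 304
side disc_mid 0.96 [0.5314 0.2384 0.0112] px 237 318
side loop_mid 0.78 [ 0.6008 -0.0653  0.0324] px 305 210
side loop_mid 0.72 [0.496  0.2538 0.1517] px 238 271
side lifter_grip 0.77 [0.4914 0.2577 0.207 ] px 234 243
side lifter_grip 0.43 [0.6857 0.0559 0.0799] px 239 206
```

View pics/v6.png

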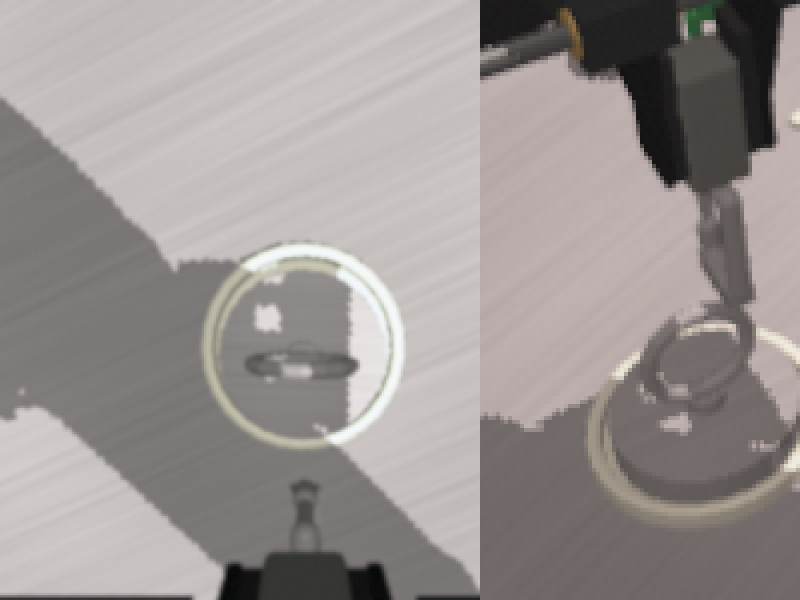

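The hook's gate and nose (zoom 305,487) face the ring squarely, and the ring (302,364) lies crosswise as wanted. Checking the exact offsets.

```bash
python3 - <<'E'
from h import *
M=r.camera_model('wrist');s=r.read_state();T=R.from_quat(s['eef_rot']).as_matrix();p=np.array(s['ee_pos'])
for n,u,v,z in [('ringtop',325.8,151.5,.0735),('ringL',302.5,152,.049),('ringR',349,153,.049),('nose',327,203,.15),('handle top',327,233,.23)]:
    q=ray(M,u,v,z); print(n,q.round(4),'tool',(T.T@(q-p)).round(4))
E
```

```text
ringtop [0.5336 0.2368 0.0735] tool [ 0.0469 -0.0002  0.1161]
ringL [0.5406 0.2603 0.049 ] tool [ 0.0436 -0.0245  0.1406]
ringR [0.5198 0.2165 0.049 ] tool [0.0426 0.024  0.1406]
nose [0.5071 0.2476 0.15  ] tool [0.0183 0.0008 0.0396]
handle top [0.516  0.2438 0.23  ] tool [ 0.028   0.0006 -0.0404]
```

Call:
{"op": "arm_command", "data": {
  "xyz": [
    [0,0,-0.015],
    [0,0,-0.035],
    [0,0,-0.055],
    [0,0,-0.07],
    [0,0,-0.08],
    [0,0,-0.0885],
    [0,0,-0.0885],
    [0,0,-0.0885]
  ],
  "rot": [
    [0,0,0],
    [0,0,0],
    [0,0,0],
    [0,0,0],
    [0,0,0],
    [0,0,0],
    [0,0,0],
    [0,0,0]
  ]
}}

```text
time: 15.73
ee_pos: [0.4908, 0.256, 0.1013]
eef_rot: [0.978, -0.21, 0.0, 0.0]
ft_force: [-0.3, 0.6, -1.3]
width: 0.0218
grip_force: 40.0
```

Call:
{"op": "arm_command", "data": {
  "xyz": [
    [0.005,-0.0022,0],
    [0.01,-0.0045,0],
    [0.015,-0.0067,0],
    [0.018,-0.008,0],
    [0.021,-0.0094,0],
    [0.024,-0.0107,0],
    [0.027,-0.012,0],
    [0.03,-0.0134,0],
    [0.033,-0.0147,0],
    [0.036,-0.016,0],
    [0.039,-0.0174,0],
    [0.042,-0.0187,0],
    [0.0438,-0.0195,0],
    [0.0438,-0.0195,0],
    [0.0438,-0.0195,0]
  ],
  "rot": [
    [0,0,0],
    [0,0,0],
    [0,0,0],
    [0,0,0],
    [0,0,0],
    [0,0,0],
    [0,0,0],
    [0,0,0],
    [0,0,0],
    [0,0,0],
    [0,0,0],
    [0,0,0],
    [0,0,0],
    [0,0,0],
    [0,0,0]
  ]
}}

```text
time: 16.98
ee_pos: [0.5339, 0.2374, 0.1019]
eef_rot: [0.978, -0.209, -0.001, -0.001]
ft_force: [-9.0, 1.7, 11.1]
width: 0.0215
grip_force: 40.0
```

```bash
python3 - <<'E'
from h import *
s=st(); print(np.round(s['joint_positions'],2))
M,im=snap('wrist','w7'); find('wrist',M,['eye_mid','disc_mid'],n=1)
S,b=snap('side','s7'); find('side',S,['eye_top','eye_mid','disc_mid','loop_mid'],n=1)
f=lambda im,y,x,h,w,W,H:cv2.resize(im[y:y+h,x:x+w],(W,H),interpolation=3)
v=np.hstack([f(im,100,260,150,120,400,500),f(b,255,200,75,60,400,500)])
cv2.imwrite('pics/v7.png',v[:,:,::-1])
E
```

```text
16.9833 p [0.5339 0.2374 0.1019] q [ 9.779e-01 -2.092e-01 -1.000e-03 -6.000e-04] f [-9.   1.7 11.1] w 0.02145652772025304 39.98524841386825
[-1.16  0.44  0.84  1.75 -0.37  1.11 -2.2 ]
wrist eye_mid 0.83 [0.5343 0.238  0.0499] px 325 220
wrist disc_mid 0.96 [0.5326 0.2401 0.0113] px 324 208
side eye_top 0.84 [0.5368 0.2401 0.0726] px 230 292
side eye_mid 0.93 [0.5297 0.2386 0.0541] px 235 301
side disc_mid 0.89 [0.5329 0.2349 0.0122] px 238 316
side loop_mid 0.96 [0.5371 0.2362 0.0636] px 232 294
```

View pics/v7.png

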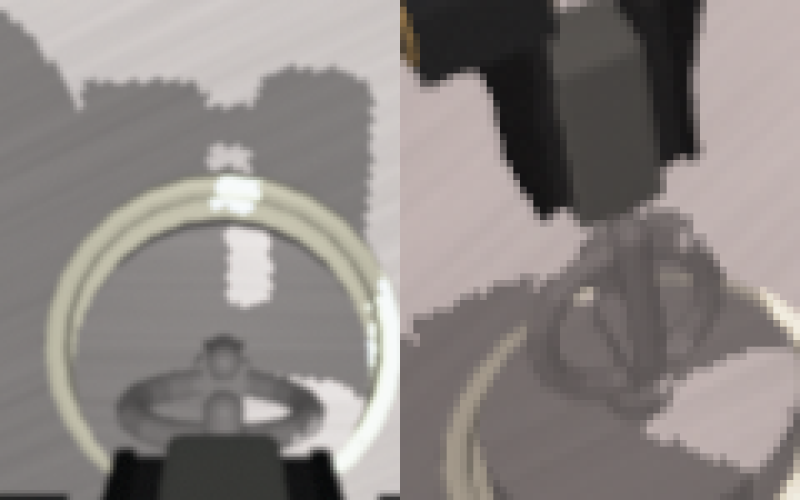

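The nose (225,355) is now past the ring and the bar is inside the loop; the reaction suggests the bow touches low in the ring. Raising to seat the bar.

Call:
{"op": "arm_command", "data": {
  "xyz": [
    [0,0,0.003],
    [0,0,0.006],
    [0,0,0.009],
    [0,0,0.012],
    [0,0,0.014],
    [0,0,0.016],
    [0,0,0.016],
    [0,0,0.016]
  ],
  "rot": [
    [0,0,0],
    [0,0,0],
    [0,0,0],
    [0,0,0],
    [0,0,0],
    [0,0,0],
    [0,0,0],
    [0,0,0]
  ]
}}

```text
time: 18.05
ee_pos: [0.5345, 0.2365, 0.1171]
eef_rot: [0.978, -0.21, 0.0, 0.0]
ft_force: [0.3, -0.3, -1.5]
width: 0.0217
grip_force: 40.0
```

```bash
python3 - <<'E'
from h import *
s=st()
M,im=snap('wrist','w8'); find('wrist',M,['eye_mid','disc_mid','loop_mid'],n=1)
S,b=snap('side','s8'); find('side',S,['eye_top','eye_mid','disc_mid','loop_mid','lifter_grip'],n=1)
f=lambda im,y,x,h,w,W,H:cv2.resize(im[y:y+h,x:x+w],(W,H),interpolation=3)
v=np.hstack([f(im,100,260,150,120,400,500),f(b,250,200,75,60,400,500)])
cv2.imwrite('pics/v8.png',v[:,:,::-1])
E
```

```text
18.05 p [0.5345 0.2365 0.1171] q [ 9.778e-01 -2.096e-01  1.000e-04  0.000e+00] f [ 0.3 -0.3 -1.5] w 0.02171647533460199 39.98468910343945
wrist eye_mid 0.87 [0.5319 0.2397 0.0464] px 324 217
wrist disc_mid 0.93 [0.5327 0.2395 0.0101] px 324 204
wrist loop_mid 0.56 [0.5318 0.2372 0.0783] px 327 230
side eye_top 0.84 [0.5315 0.2416 0.0682] px 232 296
side eye_mid 0.81 [0.5313 0.2388 0.0497] px 235 303
side disc_mid 0.95 [0.5293 0.2394 0.0087] px 238 320
side loop_mid 0.79 [0.5356 0.2362 0.079 ] px 232 288
side lifter_grip 0.76 [ 0.6057 -0.0557  0.0812] px 300 193
```

View pics/v8.png

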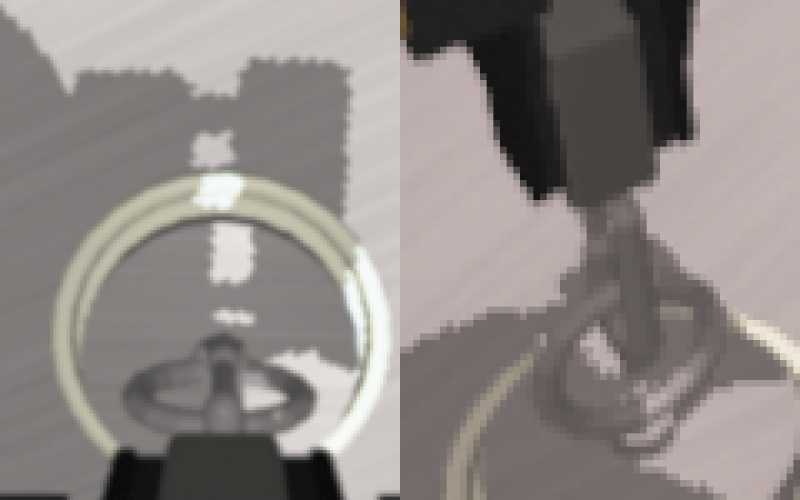

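The bar is in the bow and the gate rod sits on the nose again with no side force. Lifting gently.

Call:
{"op": "arm_command", "data": {
  "xyz": [
    [0,0,0.002],
    [0,0,0.004],
    [0,0,0.006],
    [0,0,0.008],
    [0,0,0.01],
    [0,0,0.013],
    [0,0,0.017],
    [0,0,0.022],
    [0,0,0.028],
    [0,0,0.035],
    [0,0,0.043],
    [0,0,0.052],
    [0,0,0.061],
    [0,0,0.07],
    [0,0,0.079],
    [0,0,0.088],
    [0,0,0.096],
    [0,0,0.102],
    [0,0,0.105],
    [0,0,0.105]
  ],
  "rot": [
    [0,0,0],
    [0,0,0],
    [0,0,0],
    [0,0,0],
    [0,0,0],
    [0,0,0],
    [0,0,0],
    [0,0,0],
    [0,0,0],
    [0,0,0],
    [0,0,0],
    [0,0,0],
    [0,0,0],
    [0,0,0],
    [0,0,0],
    [0,0,0],
    [0,0,0],
    [0,0,0],
    [0,0,0],
    [0,0,0]
  ]
}}

```text
time: 20.22
ee_pos: [0.5347, 0.2366, 0.2228]
eef_rot: [0.978, -0.21, 0.0, -0.0]
ft_force: [-0.6, -0.4, -6.7]
width: 0.0217
grip_force: 40.0
```

```bash
python3 - <<'E'
from h import *
s=st(); print(np.round(s['joint_positions'],2))
M,im=snap('wrist','w9'); find('wrist',M,['eye_mid','disc_mid','loop_mid','platform_mid'],n=1)
S,b=snap('side','s9'); find('side',S,['eye_mid','disc_mid','loop_mid','platform_mid'],n=1)
S,b=snap('top','t9'); find('top',S,['disc_mid','platform_mid','solvent','objective','pot','weight','driver'],n=1)
E
```

```text
20.2167 p [0.5347 0.2366 0.2228] q [ 9.778e-01 -2.095e-01  3.000e-04 -3.000e-04] f [-0.6 -0.4 -6.7] w 0.021672373489183487 39.984731152653694
[-1.22  0.32  0.91  1.61 -0.26  1.33 -2.27]
wrist eye_mid 0.93 [0.5291 0.2383 0.1499] px 327 219
wrist disc_mid 0.74 [0.5326 0.2388 0.1104] px 325 202
wrist loop_mid 0.65 [0.532  0.2373 0.1838] px 327 230
wrist platform_mid 0.3 [ 0.3528  0.0819 -0.0015] px 473 246
side eye_mid 0.78 [0.5298 0.2406 0.1487] px 227 258
side disc_mid 0.64 [0.5335 0.2342 0.1083] px 232 275
side loop_mid 0.92 [ 0.5996 -0.0635  0.0312] px 305 211
side platform_mid 0.56 [ 0.4722 -0.2078  0.0594] px 382 189
top disc_mid 0.44 [0.5335 0.2355 0.1105] px 203 208
top platform_mid 0.69 [ 0.4718 -0.212   0.0612] px 383 237
top solvent 0.92 [ 0.7334  0.2305 -0.    ] px 218 136
top objective 0.58 [ 0.389  -0.0163 -0.0009] px 305 266
top pot 0.7 [0.3538 0.0833 0.0031] px 268 278
top weight 0.78 [0.7592 0.0693 0.0036] px 278 128
top driver 0.68 [ 0.7022 -0.1425 -0.0016] px 354 152
```

Call:
{"op": "arm_command", "data": {
  "xyz": [
    [0,-0.002,0],
    [-0.001,-0.006,0],
    [-0.002,-0.012,0],
    [-0.003,-0.02,0],
    [-0.004,-0.03,0],
    [-0.006,-0.042,0],
    [-0.008,-0.056,0],
    [-0.01,-0.072,0],
    [-0.012,-0.088,0],
    [-0.014,-0.104,0],
    [-0.016,-0.12,0],
    [-0.019,-0.136,0],
    [-0.021,-0.152,0],
    [-0.023,-0.168,0],
    [-0.025,-0.184,0],
    [-0.027,-0.2,0],
    [-0.03,-0.216,0],
    [-0.032,-0.232,0],
    [-0.034,-0.248,0],
    [-0.036,-0.264,0]
  ],
  "rot": [
    [0,0,0],
    [0,0,0],
    [0,0,0],
    [0,0,0],
    [0,0,0],
    [0,0,0],
    [0,0,0],
    [0,0,0],
    [0,0,0],
    [0,0,0],
    [0,0,0],
    [0,0,0],
    [0,0,0],
    [0,0,0],
    [0,0,0],
    [0,0,0],
    [0,0,0],
    [0,0,0],
    [0,0,0],
    [0,0,0]
  ]
}}

```text
time: 22.78
ee_pos: [0.4981, -0.0291, 0.2221]
eef_rot: [0.978, -0.21, 0.0, -0.0]
ft_force: [0.1, -0.2, -5.3]
width: 0.0219
grip_force: 40.0
```

Call:
{"op": "arm_command", "data": {
  "xyz": [
    [-0.002,-0.016,0],
    [-0.004,-0.032,0],
    [-0.007,-0.048,0],
    [-0.009,-0.064,0],
    [-0.011,-0.08,0],
    [-0.013,-0.094,0],
    [-0.015,-0.107,0],
    [-0.016,-0.119,0],
    [-0.018,-0.13,0],
    [-0.019,-0.14,0],
    [-0.02,-0.149,0],
    [-0.021,-0.157,0],
    [-0.022,-0.164,0],
    [-0.023,-0.17,0],
    [-0.024,-0.174,0],
    [-0.0245,-0.177,0],
    [-0.025,-0.179,0],
    [-0.025,-0.1805,0],
    [-0.025,-0.1805,0],
    [-0.025,-0.1805,0]
  ],
  "rot": [
    [0,0,0],
    [0,0,0],
    [0,0,0],
    [0,0,0],
    [0,0,0],
    [0,0,0],
    [0,0,0],
    [0,0,0],
    [0,0,0],
    [0,0,0],
    [0,0,0],
    [0,0,0],
    [0,0,0],
    [0,0,0],
    [0,0,0],
    [0,0,0],
    [0,0,0],
    [0,0,0],
    [0,0,0],
    [0,0,0]
  ]
}}

```text
time: 24.45
ee_pos: [0.4735, -0.2078, 0.2221]
eef_rot: [0.978, -0.209, -0.0, 0.0]
ft_force: [0.3, -0.1, -5.2]
width: 0.0216
grip_force: 40.0
```

Call:
{"op": "arm_command", "data": {
  "xyz": [
    [0,0,0],
    [0,0,0],
    [0,0,-0.003],
    [0,0,-0.006],
    [0,0,-0.01],
    [0,0,-0.014],
    [0,0,-0.018],
    [0,0,-0.022],
    [0,0,-0.026],
    [0,0,-0.029],
    [0,0,-0.031],
    [0,0,-0.032],
    [0,0,-0.032],
    [0,0,-0.032]
  ],
  "rot": [
    [0,0,0],
    [0,0,0],
    [0,0,0],
    [0,0,0],
    [0,0,0],
    [0,0,0],
    [0,0,0],
    [0,0,0],
    [0,0,0],
    [0,0,0],
    [0,0,0],
    [0,0,0],
    [0,0,0],
    [0,0,0]
  ]
}}

```text
time: 25.62
ee_pos: [0.4735, -0.208, 0.1902]
eef_rot: [0.978, -0.21, 0.0, 0.0]
ft_force: [0.2, 0.1, -5.9]
width: 0.0216
grip_force: 40.0
```

```bash
python3 - <<'E'
from h import *
s=st(); print(np.round(s['joint_positions'],2))
M,im=snap('wrist','w10'); find('wrist',M,['disc_mid','platform_mid'],n=1)
S,b=snap('side','s10'); find('side',S,['disc_mid','platform_mid'],n=1)
T,t=snap('top','t10'); find('top',T,['disc_mid','platform_mid'],n=1)
f=lambda im,y,x,h,w,W,H:cv2.resize(im[y:y+h,x:x+w],(W,H),interpolation=3)
v=np.hstack([f(im,40,220,240,200,480,576),f(b,130,340,90,50,320,576)])
cv2.imwrite('pics/v10.png',v[:,:,::-1])
E
```

```text
25.6167 p [ 0.4735 -0.208   0.1902] q [ 9.778e-01 -2.095e-01  1.000e-04  1.000e-04] f [ 0.2  0.1 -5.9] w 0.021592374434641886 39.98470751568675
[-0.73  0.2   1.19  1.83 -0.2   1.24 -1.47]
wrist disc_mid 0.84 [ 0.47   -0.2059  0.0783] px 325 204
wrist platform_mid 0.68 [ 0.4713 -0.2063  0.0791] px 325 203
side disc_mid 0.69 [ 0.4696 -0.2094  0.0793] px 384 182
side platform_mid 0.83 [ 0.4735 -0.207   0.0619] px 382 188
top disc_mid 0.53 [ 0.473  -0.2074  0.0766] px 382 237
top platform_mid 0.81 [ 0.4721 -0.2118  0.0625] px 383 237
```

View pics/v10.png

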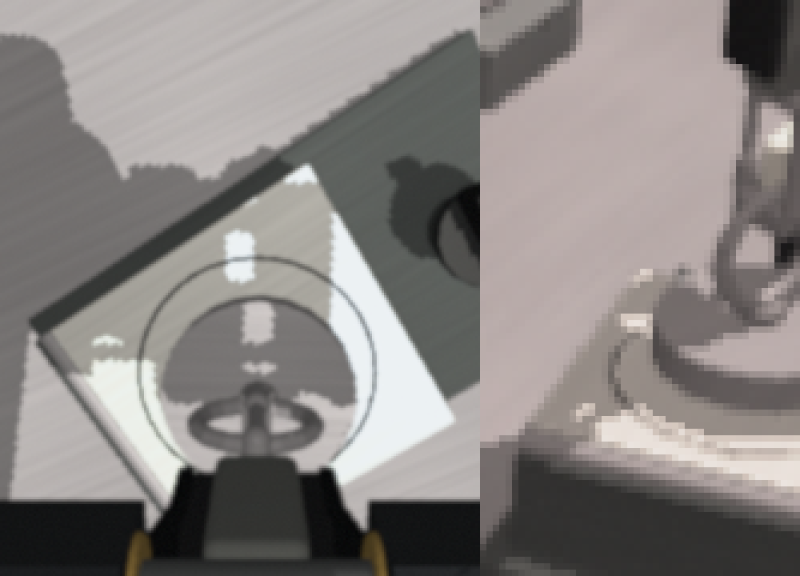

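The disc hangs inside the circle, concentric to within a few mm, with the gate shut. Setting it down slowly.

Call:
{"op": "arm_command", "data": {
  "xyz": [
    [0,0,-0.002],
    [0,0,-0.004],
    [0,0,-0.006],
    [0,0,-0.007],
    [0,0,-0.008],
    [0,0,-0.009],
    [0,0,-0.01],
    [0,0,-0.011],
    [0,0,-0.012],
    [0,0,-0.013],
    [0,0,-0.014],
    [0,0,-0.015],
    [0,0,-0.016],
    [0,0,-0.016],
    [0,0,-0.016]
  ],
  "rot": [
    [0,0,0],
    [0,0,0],
    [0,0,0],
    [0,0,0],
    [0,0,0],
    [0,0,0],
    [0,0,0],
    [0,0,0],
    [0,0,0],
    [0,0,0],
    [0,0,0],
    [0,0,0],
    [0,0,0],
    [0,0,0],
    [0,0,0]
  ]
}}

```text
time: 27.32
ee_pos: [0.4735, -0.2079, 0.1741]
eef_rot: [0.978, -0.21, -0.0, 0.0]
ft_force: [-0.6, 0.2, -0.9]
width: 0.0216
grip_force: 40.0
```

Call:
{"op": "arm_command", "data": {
  "xyz": [
    [0,0,-0.002],
    [0,0,-0.004],
    [0,0,-0.006],
    [0,0,-0.008],
    [0,0,-0.01],
    [0,0,-0.012],
    [0,0,-0.014],
    [0,0,-0.014]
  ],
  "rot": [
    [0,0,0],
    [0,0,0],
    [0,0,0],
    [0,0,0],
    [0,0,0],
    [0,0,0],
    [0,0,0],
    [0,0,0]
  ]
}}

```text
time: 27.98
ee_pos: [0.4733, -0.2079, 0.1597]
eef_rot: [0.978, -0.21, -0.0, 0.0]
ft_force: [0.3, 0.3, -1.3]
width: 0.0216
grip_force: 40.0
```

Call:
{"op": "arm_command", "data": {
  "xyz": [
    [0,0,-0.001],
    [0,0,-0.002],
    [0,0,-0.003],
    [0,0,-0.004],
    [0,0,-0.005],
    [0,0,-0.006],
    [0,0,-0.006]
  ],
  "rot": [
    [0,0,0],
    [0,0,0],
    [0,0,0],
    [0,0,0],
    [0,0,0],
    [0,0,0],
    [0,0,0]
  ]
}}

```text
time: 28.57
ee_pos: [0.4733, -0.2079, 0.1539]
eef_rot: [0.978, -0.21, -0.0, 0.0]
ft_force: [0.2, 0.0, -0.9]
width: 0.0214
grip_force: 40.0
```

```bash
python3 - <<'E'
from h import *
M,im=snap('wrist'); find('wrist',M,['disc_mid','platform_mid'],n=1)
S,b=snap('side'); find('side',S,['disc_mid','platform_mid'],n=1)
T,t=snap('top'); find('top',T,['disc_mid','platform_mid'],n=1)
E
```

```text
wrist disc_mid 0.85 [ 0.4717 -0.2076  0.0682] px 326 210
side disc_mid 0.82 [ 0.4696 -0.2069  0.0653] px 383 188
side platform_mid 0.67 [ 0.4756 -0.2063  0.0599] px 380 189
top disc_mid 0.63 [ 0.4713 -0.2099  0.067 ] px 382 238
top platform_mid 0.87 [ 0.4755 -0.2115  0.0585] px 382 236
```

Call:
{"op": "arm_command", "data": {
  "xyz": [
    [0,0,0],
    [0,0,0],
    [0,0,0],
    [0,0,0],
    [0,0,0],
    [0,0,0],
    [0,0,0],
    [0,0,0]
  ],
  "rot": [
    [0,0,0],
    [0,0,0],
    [0,0,0],
    [0,0,0],
    [0,0,0],
    [0,0,0],
    [0,0,0],
    [0,0,0]
  ],
  "grip": 0.7
}}

```text
time: 29.68
ee_pos: [0.4734, -0.208, 0.1541]
eef_rot: [0.978, -0.21, -0.0, 0.0]
ft_force: [0.9, -0.1, 0.1]
width: 0.0602
grip_force: 0.0
```

Call:
{"op": "arm_command", "data": {
  "xyz": [
    [0,0,0.005],
    [0,0,0.015],
    [0,0,0.025],
    [0,0,0.04],
    [0,0,0.055],
    [0,0,0.075],
    [0,0,0.095],
    [0,0,0.12],
    [0,0,0.14],
    [0,0,0.14],
    [0,0,0.14],
    [0,0,0.14],
    [0,0,0.14]
  ],
  "rot": [
    [0,0,0],
    [0,0,0],
    [0,0,0],
    [0,0,0],
    [0,0,0],
    [0,0,0],
    [0,0,0],
    [0,0,0],
    [0,0,0],
    [0,0,0],
    [0,0,0],
    [0,0,0],
    [0,0,0]
  ]
}}

```text
time: 30.77
ee_pos: [0.4731, -0.2079, 0.2936]
eef_rot: [0.978, -0.21, -0.0, -0.0]
ft_force: [-0.2, -0.4, 0.0]
width: 0.0612
grip_force: 0.0
```

```bash
python3 - <<'E'
from h import *
st()
M,im=snap('wrist'); find('wrist',M,['disc_mid','eye_mid','loop_mid','platform_mid'],n=1)
S,b=snap('side'); find('side',S,['disc_mid','eye_mid','loop_mid','platform_mid'],n=2)
T,t=snap('top'); find('top',T,['disc_mid','platform_mid'],n=1)
f=lambda im,y,x,h,w,W,H:cv2.resize(im[y:y+h,x:x+w],(W,H),interpolation=3)
v=np.hstack([f(im,60,220,200,160,400,500),f(b,120,340,100,80,400,500)])
cv2.imwrite('pics/v11.png',v[:,:,::-1])
E
```

```text
30.7667 p [ 0.4731 -0.2079  0.2936] q [ 9.778e-01 -2.096e-01 -5.000e-04 -0.000e+00] f [-0.2 -0.4  0. ] w 0.06117930404394952 0.0
wrist disc_mid 0.64 [ 0.4665 -0.2079  0.0692] px 328 181
wrist eye_mid 0.84 [ 0.4693 -0.2071  0.103 ] px 327 185
wrist loop_mid 0.9 [0.6848 0.0596 0.0266] px 94 113
side disc_mid 0.83 [ 0.4686 -0.2068  0.066 ] px 384 188
side eye_mid 0.66 [ 0.4686 -0.2069  0.1044] px 385 173
side loop_mid 0.77 [ 0.6022 -0.0639  0.031 ] px 304 210
side loop_mid 0.75 [ 0.4794 -0.211   0.1157] px 382 167
side platform_mid 0.75 [ 0.4741 -0.2077  0.0588] px 381 189
top disc_mid 0.63 [ 0.4724 -0.2154  0.0665] px 384 237
top platform_mid 0.58 [ 0.4738 -0.2118  0.0632] px 383 237
```

View pics/v11.png

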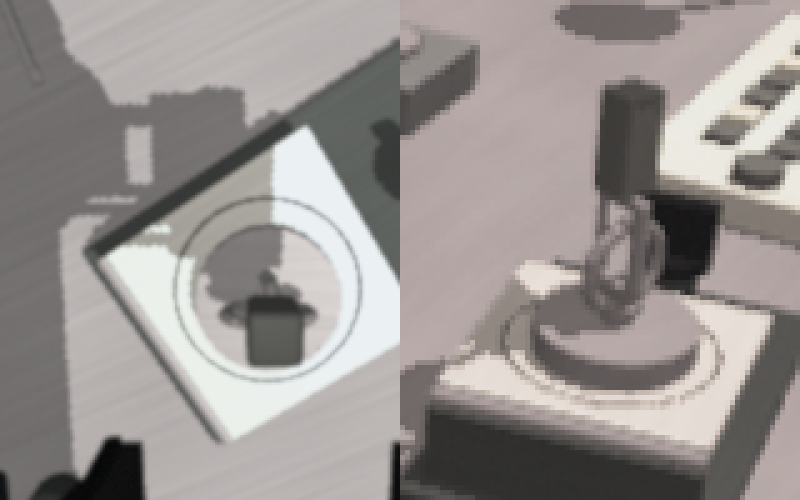

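The disc is flat and inside the circle. The lifter stands clipped on the ring and the gripper is clear. I'll let it settle, then hand in.

Call:
{"op": "arm_command", "data": {
  "xyz": [
    [0,0,0.01],
    [0,0,0.02],
    [0,0,0.02],
    [0,0,0.02],
    [0,0,0.02],
    [0,0,0.02],
    [0,0,0.02],
    [0,0,0.02],
    [0,0,0.02],
    [0,0,0.02],
    [0,0,0.02],
    [0,0,0.02]
  ],
  "rot": [
    [0,0,0],
    [0,0,0],
    [0,0,0],
    [0,0,0],
    [0,0,0],
    [0,0,0],
    [0,0,0],
    [0,0,0],
    [0,0,0],
    [0,0,0],
    [0,0,0],
    [0,0,0]
  ]
}}

```text
time: 32.42
ee_pos: [0.4734, -0.208, 0.314]
eef_rot: [0.978, -0.21, -0.0, 0.0]
ft_force: [0.8, 0.4, -0.1]
width: 0.0607
grip_force: 0.0
```

```bash
python3 - <<'E'
from h import *
print(r.close_job())
E
```

```text
the job is handed in; nothing more can be done
None
```

I levelled the platform and set the disc down flat inside the circle, with the lifter still clipped to its ring and the gripper clear; I handed the job in at about 32 s of the allowed 72 s, and no verdict came back.

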